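# Dispense the wax block from a tipping carousel

### The arm

A 7-joint arm with a two-finger parallel gripper is mounted at the origin on the work surface; the furniture and walls round the work are solid. World frame = base frame: x ahead of the robot, y to its left, z up, the work surface at z = 0. Lengths are in m, angles in rad, forces in N, time in s.
With the tool pointing down it reaches from about 0.425 to 0.8 m from the base axis. Payload 8.3 kg.
Tool frame: the origin (TCP) lies midway between the tips of the shut fingers; the grasp point (between the pads) lies 19 mm behind it; z points along the fingers, y is the line along which they close (so a half turn about z gives the same grasp; the last joint's range is limited). The gripper opens to 85 mm and grips with 20 to 120 N. Pads are 22 mm wide; open, the fingers measure 114 mm over their backs; the gripper's body (76 mm by 85 mm) begins 54 mm behind the grasp point. The pads swing forward as they close: fully open they stand 13 mm farther back than shut.
Start: joints at [-1.359, 0.383, 0.016, 1.37, -0.006, 1.388, -0.046], TCP at [0.17, 0.602, 0.231] pointing down, gripper open.
Joint ranges: [-2.95, 2.95], [-0.25, 2.06], [-1.52, 1.56], [0.18, 2.33], [-1.44, 4.58], [0.02, 2.06], [-3.01, 3.01]. Speed limits (rad/s): [2.39, 2.39, 3.01, 3.01, 3.14, 3.14, 3.14].

### API

Orientations are given as a unit quaternion [x, y, z, w].
In Python, from cell import manip gives the robot as it stands.
- The arm moves only by the shell command python3 -m handwheel 'ROWS' [FORCE]. ROWS is a JSON object of lists of equal length, an entry for each row: "claw": the finger opening in m, from 0 to 0.0854; "dp": the shift along the tool's x, y, z in m, a list of three; "rot": the turn, a rotation vector about the tool's x, y, z in degrees, a list of three. In form: {"claw": [claw, ...], "dp": [[x, y, z], ...], "rot": [[wx, wy, wz], ...]}. A call has exactly 8 rows; each row shifts and turns the commanded pose from where the row before left it, along the tool's axes as they then stand; what a row does not reach is not made up. A row lasts 1/8 s, in which the tool goes at most 62.5 mm and 10.7 degrees, less where a joint would pass 70% of its speed; a pose out of reach is approached as far as the arm can. A call is refused whole if a number of a shift passes 0.0625 or a number of a turn 10.7, either way. A call with a gripper value outside its range is refused whole. The fingers move at their own pace and stop on an object; FORCE is the grip in N (left out, the last holds). Time passes only in rows, so rows that do not move let the fingers close, or fill a call up. It gives the time, the measured TCP pose, the force, the opening and the grip force at its end, in the units of the state.
- manip.observe(): the state, without advancing time (a new reading comes with each control period).
- manip.camera(name): name is "side" or "top"; returns a dict with "color" (400x640x3 uint8, blue, green, red), "range_z" (400x640 float32, m along the optical axis (not along the pixel's ray), 0 where there is no reading), "K" (3x3 intrinsics, pixels), "rvec" (rotation vector, rad) and "tvec" (3), from world to camera coordinates, as OpenCV has them. Camera axes: x right, y down, z forward; pixel columns grow to the right and rows downward; lengths in m; the calibration is good to about 2 mm. A picture is of the moment at which its call begins.
- manip.sign_off(): hands the job in; it is judged then, once.
The state is a dict: "clock": time; "qpos": joint angles; "joint_velocities": joint speeds; "tau": joint torques, N m; "eef_pos": TCP position; "ee_rot": TCP orientation; "ft_force": force on the tool from outside, world axes, zero at the start; "wrist_torque": the same for the moment, N m; "gripper_width": opening from 0.0 (shut) to 1.0 (fully open); "grip_force": force on a finger pad.
Only numpy, scipy, OpenCV 4.12 (cv2) and the standard library are available. Lean on these libraries where they do the work, as an engineer would, in place of code of your own. Each camera call takes 0.05 s, during which the arm holds its last target. There are 200 camera calls.

### The job

Set the green tray on the desk under the spout of the blue carousel. Turn the carousel's wheel (its orange pegs are there to be pushed) until the compartment with the yellow wax block faces the spout, then tip the carousel with its red-ended lever, pressing that down, so that the wax block slides out into the tray, and let the carousel come back level. Do not touch the wax block with the robot, keep the eraser and the binder clip in the wheel, and leave the three bottles standing where they are.

Things in the scene. Friction and masses are not known exactly. Their poses are not given: they have to be found in the camera images.
- stand: Fixed stand of the carousel; origin on the desk under the wheel's axis. Its -x axis is the way things slide out of the spout, +z up; the lever is on its +y side. Base plate 12 mm thick from x = -65 to +70 mm, y = +-138 mm; two cheeks at y = +-128 mm, 10 mm thick and 55 mm wide, carry the tipping axis (along the stand's y) 150 mm above the desk.
- spout_tip (a point): Middle of the end of the blue spout's floor (116 mm wide). Level: 140 mm in front (-x) of the stand's origin, 142 mm above the desk; tipped fully: about 97 mm in front, 40 mm above. A tray squared to the stand, centred 145 to 160 mm in front of its origin, catches what slides out and clears the tipping drum. Room to slide it in under the level spout (underside at 138 mm) is from the stand's -y side.
- cradle (a joint): Tipping angle of the drum with the wheel in it (rad): 0 level, 0.85 at the stop, spout down. A spring and damper bring it back level by themselves when the lever is let go; pressing takes up to about 9 N at the lever's end. The wax starts to slide somewhere between 0.4 and 0.65 rad, so go to the stop.
- wheel (a joint): Angle of the white wheel in the drum (rad), growing anticlockwise from above; turns with slight friction (0.06 N m), stays where left. Four radial dividers make four compartments (the front one empty at first). At 0 the dividers stand at 45, 135, 225, 315 degrees from the stand's x axis, the compartments' middles at 0, 90, 180 (the spout), 270.
- wheel_top (a point): Point on the wheel's axis at the height of the divider tops and of the blue drum wall's top (185 mm above the desk). Wheel floor 40 mm lower; drum outer radius 113 mm, its wall open 108 mm wide at the spout. On each divider, 75 mm from the axis, stands an orange peg of 14 mm diameter, 40 mm high above the divider (top 225 mm above the desk).
- lever_roller (a point): Centre of the red roller (26 mm diameter, 44 mm long, lying along the stand's y axis) at the end of the lever. At level it is 115 mm in front of (-x) and 152 mm to the +y side of the stand's origin, 211 mm above the desk; it travels down a circle of radius 130 mm about the tipping axis to 104 mm above the desk.
- wax_center (a point): Centre of the yellow wax block, 56 x 38 x 20 mm, lying flat in one of the wheel's compartments, about 66 mm from the wheel's axis.
- eraser_center (a point): Centre of the white eraser, 22 x 56 x 12 mm, lying in another compartment.
- clip_center (a point): Centre of the black body (14 x 32 x 16 mm) of the binder clip in another compartment; wire handles rise to 41 mm.
- tray_floor (a point): Middle of the inside floor (5 mm above its underside) of the loose green tray, 150 x 150 mm, walls 28 mm high and 5 mm thick, 0.28 kg; axes along its sides.
- tray_tab (a point): Pinch point of the tray's upright tab, 55 mm above its underside, 72 mm to the tray's -y side and 50 mm to its -x side of the middle. The tab is 12 mm thick (along the tray's y), 40 mm wide (along x) and its top is 75 mm above the underside. With the tray squared to the stand (x axes parallel), the tab stands clear of the spout.
- ethanol_bottle: Orange bottle with black cap, 60 mm diameter, 149 mm high, standing near the work; origin at the centre of its underside. Bystander.
- paste_bottle: White bottle with red cap, 52 mm diameter, 157 mm high, standing near the work; origin at the centre of its underside. Bystander.
- water: White bottle with blue cap, 44 mm diameter, 123 mm high, standing near the work; origin at the centre of its underside. Bystander.
Mind the look-alikes: they are no part of the job. Of the things that look like the part that bears tray_floor, take the one that is farthest from the robot's base at the start.

How it is judged:
By the outcome, as a careful person would: the job done as asked, in the order asked, and still so for the second after the job is handed in, with the robot touching nothing.
It also fails if it takes over 70 s, if anything falls off the work surface, if the arm or the gripper's body presses on something with over 40 N, if the wrist force passes 120 N, or if a joint passes its speed limit or range.

## Working session

There is one attempt and no reset: what is moved stays moved. The work goes in short steps, Python scripts to look and compute and a shell command to move; the robot and the scene stay as the last step left them, time stands still between calls to the robot, and variables do not carry over. Pictures are saved under pics/ and viewed, at most 10 in all, crops included, and the job is handed in when it is done.

```bash
mkdir -p pics; ls
cat > h.py <<'E'
import numpy as np, cv2
from cell import manip
from scipy.spatial.transform import Rotation as R
def cam(n):
    c=manip.camera(n); c['R']=cv2.Rodrigues(np.array(c['rvec'],float))[0]; c['t']=np.array(c['tvec'],float).ravel(); return c
def cloud(c):
    z=c['range_z']; K=c['K']; v,u=np.mgrid[:400,:640]
    P=np.stack([(u-K[0,2])/K[0,0]*z,(v-K[1,2])/K[1,1]*z,z],-1)
    W=(P-c['t'])@c['R']; W[z<=0]=np.nan; return W
def ray(c,u,v,h):
    d=c['R'].T@np.array([(u-c['K'][0,2])/c['K'][0,0],(v-c['K'][1,2])/c['K'][1,1],1]); o=-c['R'].T@c['t']
    return o+d*(h-o[2])/d[2]
E
python3 - <<'E'
from h import *
for n in('top','side'):
    c=cam(n); cv2.imwrite(f'pics/{n}0.png',c['color']); np.savez(f'{n}0.npz',**c)
    print(n,-c['R'].T@c['t'],c['R'][2], c['K'][0,0])
print(manip.observe())
E
```

```text
pics
top [ 0.41560223 -0.05537391  1.43525763] [ 0.05742162 -0.02100416 -0.99812904] 467.0142755563806
side [ 0.21106659 -1.06461686  0.91260668] [ 0.21483075  0.77727969 -0.59134088] 437.62021918464586
{'clock': 0.1, 'qpos': array([-1.35891668,  0.38416495,  0.01636245,  1.37103131, -0.00626825,
        1.38820028, -0.04646532]), 'joint_velocities': array([-0.00074212, -0.00158812, -0.00014472, -0.00437668, -0.00032401,
       -0.0019795 , -0.00039563]), 'tau': array([ 4.83660042e-03, -6.29133654e+01,  8.48495532e-01, -3.72758210e+01,
        1.68000738e-02,  1.04103901e-02, -1.42824717e-05]), 'eef_pos': array([0.16943011, 0.60113284, 0.23038004]), 'ee_rot': array([ 1.36900663e-01,  9.90584393e-01, -8.71961634e-04, -9.44471092e-05]), 'ft_force': array([-0.57213793, -0.03998863, -0.10073732]), 'wrist_torque': array([-0.01117607, -0.00511823,  0.05250261]), 'grip_force': 0.0, 'gripper_width': 0.9981618257480847}
```

View pics/top0.png

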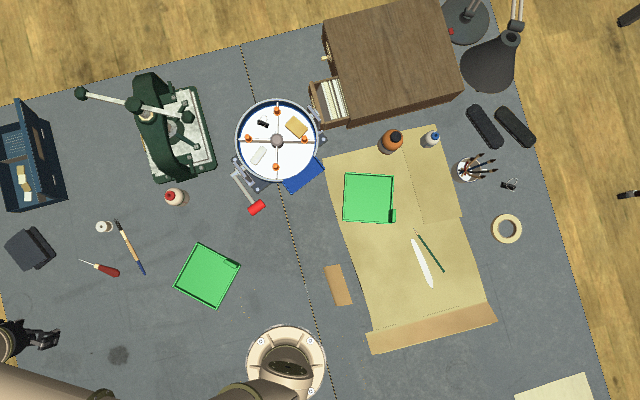

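View pics/side0.png

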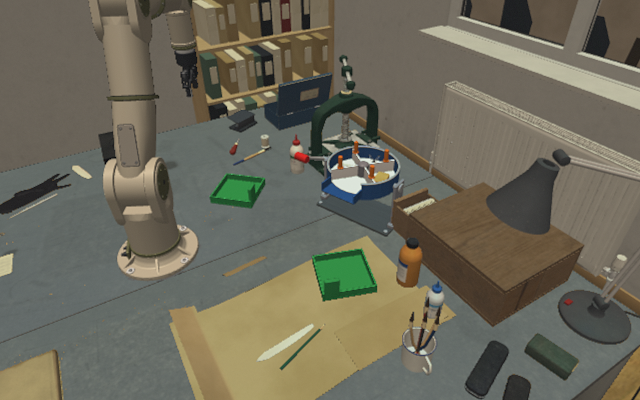

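The top view shows the carousel at (277,140), its spout toward lower right (303,178) and the red roller at (256,207). There is a green tray at (368,198) and a nearer look-alike at (207,275). The farther one, on the paper with its tab at (392,215), is the one to use. The wax is in the compartment at (297,126).

```bash
cat > meas.py <<'E'
from h import *
c=dict(np.load('top0.npz')); W=cloud(c); hsv=cv2.cvtColor(c['color'],cv2.COLOR_BGR2HSV)
H,S,V=[hsv[...,i].astype(int) for i in range(3)]
v,u=np.mgrid[:400,:640]
def comps(m,amin):
    n,l,s,ce=cv2.connectedComponentsWithStats(m.astype(np.uint8)); return [(l==i,s[i],ce[i]) for i in range(1,n) if s[i,4]>=amin]
print('tray')
for m,s,ce in comps((H>50)&(H<80)&(S>120)&(V>80),500):
    P=W[m]; fl=P[P[:,2]<0.02]; rect=cv2.minAreaRect(P[(P[:,2]<.045)][:,:2].astype(np.float32)); tab=P[P[:,2]>.06]
    print(ce,rect,'floor',np.median(fl,0),'tab',np.nanmean(tab,0),tab.max(0) if len(tab) else '')
print('pegs')
for m,s,ce in comps((H>5)&(H<18)&(S>150)&(V>120)&(u>230)&(u<330)&(v>95)&(v<190),8):
    P=W[m]; t=P[P[:,2]>P[:,2].max()-.01]; print(ce,s[4],t.mean(0),P[:,2].max(), ray(c,*ce,.225))
print('red')
for m,s,ce in comps(((H<5)|(H>175))&(S>150)&(V>100),15): print(ce,s[4],np.nanmean(W[m],0),np.nanmax(W[m][:,2]))
print('blue')
m=(H>100)&(H<125)&(S>130)&(V>60)&(u>225)&(u<335)&(v>90)&(v<200)
P=W[m]; print(m.sum()); r=P[(P[:,2]>.178)&(P[:,2]<.192)]
A=np.c_[2*r[:,:2],np.ones(len(r))]; s=np.linalg.lstsq(A,(r[:,:2]**2).sum(1),rcond=None)[0]; print('drum',s[:2],np.sqrt(s[2]+s[:2]@s[:2]),r[:,2].mean())
ctr=s[:2]; sp=P[(P[:,2]>.13)&(P[:,2]<.16)&(np.hypot(*(P[:,:2]-ctr).T)>.11)]
print('spout',len(sp),cv2.minAreaRect(sp[:,:2].astype(np.float32)),sp.mean(0))
print('hub', ray(c,277,141,.185))
print('wax')
for m,s,ce in comps((H>15)&(H<30)&(S>80)&(V>120)&(u>280)&(u<312)&(v>110)&(v<140),30): print(ce,s[4],np.nanmean(W[m],0))
print('bottles/tops/obstacles')
for nm,a,b in(('eth',391,140),('water',431,138),('paste',175,197)):
    p=W[b-12:b+13,a-12:a+13].reshape(-1,3);p=p[p[:,2]>.08]; t=p[p[:,2]>np.nanmax(p[:,2])-.012]; print(nm,p[:,:2].mean(0),t.mean(0),p[:,2].max())
g=(W[...,2]>.03)&(W[...,0]>.45)&(W[...,1]<0)&(u>305)&(u<350)
for x0 in np.arange(.45,.85,.04):
    q=W[g&(abs(W[...,0]-x0)<.01)]; print(round(x0,2),[ (round(a[1],3),round(a[2],3)) for a in q[::max(1,len(q)//8)]])
E
python3 meas.py
```

```text
tray
[369.27583847 191.13278576] ((0.49832817912101746, -0.25307631492614746), (0.14885808527469635, 0.14913251996040344), 86.15748596191406) floor [ 0.52584718 -0.2605553   0.00454985] tab [nan nan nan] 
[206.17101449 275.49772257] ((0.26843756437301636, 0.23483583331108093), (0.14986921846866608, 0.1497180163860321), 61.66111373901367) floor [0.26542034 0.23947158 0.00459391] tab [0.30747995 0.1562968  0.07400809] [0.3208691  0.17369775 0.0813304 ]
pegs
[276.58333333 110.55555556] 36 [0.72203016 0.01267862 0.2235976 ] 0.2273120347195229 [0.71688334 0.01174556 0.225     ]
[247.94285714 137.85714286] 35 [nan nan nan] nan [0.64499072 0.08661402 0.225     ]
[304.15625 138.96875] 32 [ 0.64530411 -0.05931918  0.22396184] 0.22836229388713025 [ 0.64143901 -0.05997067  0.225     ]
[275.5625 166.5625] 32 [0.57288266 0.01628425 0.22418915] 0.22887450590263222 [0.56929692 0.0149403  0.225     ]
red
[450.75        30.91666667] 24 [ 1.01551338 -0.51857464  0.0255837 ] 0.03316656113525215
[169.51428571 195.21428571] 70 [0.50257834 0.31466617 0.13297424] 0.1587962364423445
[255.91612903 206.883870
[... 3503 characters left out ...]
0.103), np.float64(0.06)), (np.float64(-0.128), np.float64(0.105)), (np.float64(-0.159), np.float64(0.106)), (np.float64(-0.079), np.float64(0.035))]meas.py:10: RuntimeWarning: Mean of empty slice
  print(ce,rect,'floor',np.median(fl,0),'tab',np.nanmean(tab,0),tab.max(0) if len(tab) else '')
meas.py:13: RuntimeWarning: Mean of empty slice.
  P=W[m]; t=P[P[:,2]>P[:,2].max()-.01]; print(ce,s[4],t.mean(0),P[:,2].max(), ray(c,*ce,.225))
  ret = um.true_divide(
meas.py:19: RuntimeWarning: Mean of empty slice.
  A=np.c_[2*r[:,:2],np.ones(len(r))]; s=np.linalg.lstsq(A,(r[:,:2]**2).sum(1),rcond=None)[0]; print('drum',s[:2],np.sqrt(s[2]+s[:2]@s[:2]),r[:,2].mean())
  ret = ret.dtype.type(ret / rcount)
```

```bash
cat > m2.py <<'E'
from h import *
def hs(c): 
    h=cv2.cvtColor(c['color'],cv2.COLOR_BGR2HSV).astype(int); return h[...,0],h[...,1],h[...,2]
if __name__=='__main__':
    c=dict(np.load('top0.npz')); W=cloud(c); H,S,V=hs(c); v,u=np.mgrid[:400,:640]; ok=~np.isnan(W[...,0])
    for n in('top','side'):
        c=dict(np.load(n+'0.npz')); W=cloud(c); H,S,V=hs(c); g=(H>45)&(H<85)&(S>100)&(V>50)
        P=W[g]; P=P[(P[:,1]<0)&(P[:,0]>.35)&(P[:,0]<.7)]
        t=P[P[:,2]>.045]; k=P[(P[:,2]>.02)&(P[:,2]<.035)]
        print(n,'tab',len(t),np.median(t,0) if len(t) else '',cv2.minAreaRect(t[:,:2].astype(np.float32)) if len(t) else '','rim',cv2.minAreaRect(k[:,:2].astype(np.float32)))
        if n=='top':
            b=(H>100)&(H<125)&(S>110)&(V>40)
            P=W[b]; P=P[(P[:,0]>.45)&(P[:,0]<.8)&(abs(P[:,1])<.16)]
            r=P[(P[:,2]>.175)&(P[:,2]<.195)]; A=np.c_[2*r[:,:2],np.ones(len(r))]; s=np.linalg.lstsq(A,(r[:,:2]**2).sum(1),rcond=None)[0]; print('drum',s[:2],np.sqrt(s[2]+s[:2]@s[:2]),len(r))
            ctr=np.array([.6445,.0135]); d=P[:,:2]-ctr
            for yaw in(35,36.5,38):
                a=np.radians(yaw); X=d@[np.cos(a),np.sin(a)]; Y=d@[-np.sin(a),np.cos(a)]; q=(X<-.115)&(P[:,2]<.17); print(yaw,len(X[q]),'x',np.percentile(X[q],[1,50]),'y',np.percentile(Y[q],[1,50,99]),'front edge slope',[round(X[q&(abs(Y-y)<.012)].min(),4) for y in(-.04,-.02,0,.02,.04)])
E
cat > plan.py <<'E'
# usage: plan.py 'x y z psi_deg claw n; ...'  -> rows (n per leg) for tool pointing down, from the measured pose
from h import *; import sys, json
def plan(wps):
    o=manip.observe(); p=np.array(o['eef_pos']); Rm=R.from_quat(o['ee_rot']); rows=[]
    for w in wps:
        x,y,z,psi,claw,n=w; n=int(n); p0=p.copy(); R0=Rm
        Rt=R.from_euler('z',psi,degrees=True)*R.from_euler('x',180,degrees=True); rv=(R0.inv()*Rt).as_rotvec()
        for i in range(1,n+1):
            pt=p0+(np.array([x,y,z])-p0)*i/n; Rn=R0*R.from_rotvec(rv*i/n)
            dp=np.round(Rm.inv().apply(pt-p),4); rt=np.round((Rm.inv()*Rn).as_rotvec(degrees=True),1)
            p=p+Rm.apply(dp); Rm=Rm*R.from_rotvec(rt,degrees=True); rows.append((claw,(dp+0).tolist(),(rt+0).tolist()))
    while len(rows)%8: rows.append((rows[-1][0],[0,0,0],[0,0,0]))
    for i in range(0,len(rows),8):
        b=rows[i:i+8]; print(json.dumps({"claw":[r[0] for r in b],"dp":[r[1] for r in b],"rot":[r[2] for r in b]}))
plan([list(map(float,s.split())) for s in sys.argv[1].split(';')])
E
python3 m2.py; python3 plan.py '.30 .45 .33 130 .06 5; .42 .2 .33 80 .06 5; .46 0 .33 40 .06 4;.45 -.24 .30 0 .06 5;.4436 -.3216 .16 -3.8 .06 5'
```

```text
top tab 68 [ 0.44408614 -0.31870928  0.07277997] ((0.4430710971355438, -0.31979069113731384), (0.03880564495921135, 0.012013550847768784), 0.31459560990333557) rim ((0.4986981153488159, -0.25277137756347656), (0.1500297635793686, 0.15001077950000763), 85.8326644897461)
drum [ 0.32317434 -0.21849017] 0.5072828403827064 2
35 308 x [-0.13615319 -0.12498255] y [-0.06281926 -0.0030195   0.05247756] front edge slope [np.float64(-0.1339), np.float64(-0.1343), np.float64(-0.1354), np.float64(-0.1365), np.float64(-0.1374)]
36.5 309 x [-0.13514068 -0.12505868] y [-0.05948241 -0.00236905  0.05594631] front edge slope [np.float64(-0.1348), np.float64(-0.1345), np.float64(-0.1348), np.float64(-0.1357), np.float64(-0.1357)]
38 311 x [-0.13545179 -0.12511166] y [-0.05610453 -0.00102366  0.05876628] front edge slope [np.float64(-0.1356), np.float64(-0.1356), np.float64(-0.1348), np.float64(-0.1347), np.float64(-0.1348)]
side tab 161 [ 0.44181773 -0.32878041  0.06569031] ((0.44278955459594727, -0.32552438974380493), (0.013720887713134289, 0.03957746550440788), 86.1112289428711) rim ((0.49851322174072
[... 658 characters left out ...]
0.0], [-0.0436, 0.0265, 0.0], [-0.0382, 0.0337, 0.0], [-0.0319, 0.0398, 0.0], [-0.0324, 0.0355, 0.006], [-0.0271, 0.0397, 0.006]], "rot": [[0.0, 0.0, 10.0], [0.0, 0.0, 10.0], [0.0, 0.0, 10.0], [0.0, 0.0, 10.0], [0.0, 0.0, 10.0], [0.0, 0.0, 10.0], [0.0, 0.0, 8.0], [0.0, 0.0, 8.0]]}
{"claw": [0.06, 0.06, 0.06, 0.06, 0.06, 0.06, 0.06, 0.06], "dp": [[-0.0213, 0.043, 0.0061], [-0.0151, 0.0456, 0.006], [-0.0087, 0.0473, 0.006], [-0.0013, 0.0163, 0.028], [-0.001, 0.0163, 0.028], [-0.0009, 0.0164, 0.028], [-0.0006, 0.0163, 0.028], [-0.0004, 0.0164, 0.028]], "rot": [[0.0, 0.0, 8.0], [0.0, 0.0, 8.0], [0.0, 0.0, 8.0], [0.0, 0.0, 0.8], [0.0, 0.0, 0.7], [0.0, 0.0, 0.8], [0.0, 0.0, 0.7], [0.0, 0.0, 0.8]]}
```

```bash
python3 -m handwheel '{"claw": [0.06,0.06,0.06,0.06,0.06,0.06,0.06,0.06], "dp": [[-0.0333,-0.022,-0.0199],[-0.0358,-0.0179,-0.0199],[-0.0376,-0.0135,-0.0199],[-0.039,-0.0089,-0.0199],[-0.0397,-0.0042,-0.0199],[-0.0537,-0.0137,0],[-0.0553,-0.0042,0],[-0.0552,0.0055,0]], "rot": [[0,0,6.9],[0,0,6.8],[0,0,6.9],[0,0,6.8],[0,0,6.9],[0,0,10],[0,0,10],[0,0,10]]}' 60
python3 plan.py '.42 .2 .33 80 .06 2; .46 0 .33 40 .06 4;.45 -.24 .30 0 .06 5;.4436 -.3216 .16 -3.8 .06 5'
```

```text
clock: 1.1
eef_pos: [0.3725, 0.2985, 0.3305]
ee_rot: [0.645, 0.764, -0.0, -0.0]
ft_force: [0.5, 0.6, 0.4]
gripper_width: 0.702
grip_force: 0.0
{"claw": [0.06, 0.06, 0.06, 0.06, 0.06, 0.06, 0.06, 0.06], "dp": [[-0.0525, 0.0152, 0.0002], [-0.0492, 0.0239, 0.0003], [-0.0475, 0.0185, 0.0], [-0.0436, 0.0265, 0.0], [-0.0383, 0.0336, 0.0], [-0.0319, 0.0398, 0.0], [-0.0324, 0.0355, 0.006], [-0.0272, 0.0396, 0.006]], "rot": [[0.0, 0.0, 9.8], [0.0, 0.0, 9.8], [0.0, 0.0, 10.0], [0.0, 0.0, 10.0], [0.0, 0.0, 10.0], [0.0, 0.0, 10.0], [0.0, 0.0, 8.0], [0.0, 0.0, 8.0]]}
{"claw": [0.06, 0.06, 0.06, 0.06, 0.06, 0.06, 0.06, 0.06], "dp": [[-0.0213, 0.043, 0.006], [-0.0152, 0.0456, 0.006], [-0.0087, 0.0472, 0.0061], [-0.0013, 0.0163, 0.028], [-0.001, 0.0164, 0.028], [-0.0009, 0.0163, 0.028], [-0.0006, 0.0164, 0.028], [-0.0004, 0.0163, 0.028]], "rot": [[0.0, 0.0, 8.0], [0.0, 0.0, 8.0], [0.0, 0.0, 8.0], [0.0, 0.0, 0.8], [0.0, 0.0, 0.7], [0.0, 0.0, 0.8], [0.0, 0.0, 0.8], [0.0, 0.0, 0.7]]}
```

```bash
python3 -m handwheel '{"claw": [0.06,0.06,0.06,0.06,0.06,0.06,0.06,0.06], "dp": [[-0.0525,0.0152,0],[-0.0492,0.0239,0],[-0.0475,0.0185,0],[-0.0436,0.0265,0],[-0.0383,0.0336,0],[-0.0319,0.0398,0],[-0.0324,0.0355,0.006],[-0.0272,0.0396,0.006]], "rot": [[0,0,9.8],[0,0,9.8],[0,0,10],[0,0,10],[0,0,10],[0,0,10],[0,0,8],[0,0,8]]}'
python3 -m handwheel '{"claw": [0.06,0.06,0.06,0.06,0.06,0.06,0.06,0.06], "dp": [[-0.0213,0.043,0.006],[-0.0152,0.0456,0.006],[-0.0087,0.0472,0.006],[-0.0013,0.0163,0.028],[-0.001,0.0164,0.028],[-0.0009,0.0163,0.028],[-0.0006,0.0164,0.028],[-0.0004,0.0163,0.028]], "rot": [[0,0,8],[0,0,8],[0,0,8],[0,0,0.8],[0,0,0.7],[0,0,0.8],[0,0,0.8],[0,0,0.7]]}'
python3 plan.py '.4434 -.322 .045 -3.9 .05 8; '".4434 -.322 .035 -3.9 .05 4"
python3 - <<'E'
from h import *
cv2.imwrite('pics/s1.png',cv2.resize(cam('side')['color'][160:340,250:470],None,fx=3,fy=3))
E
```

```text
clock: 2.1
eef_pos: [0.4574, -0.0953, 0.3184]
ee_rot: [0.978, 0.209, -0.0, -0.0]
ft_force: [0.5, 0.4, -0.1]
gripper_width: 0.704
grip_force: 0.0
clock: 3.1
eef_pos: [0.4466, -0.3195, 0.1595]
ee_rot: [1.0, -0.03, -0.0, -0.0]
ft_force: [0.4, -0.4, 0.4]
gripper_width: 0.703
grip_force: 0.0
{"claw": [0.05, 0.05, 0.05, 0.05, 0.05, 0.05, 0.05, 0.05], "dp": [[-0.0004, 0.0003, 0.0143], [-0.0003, 0.0004, 0.0143], [-0.0004, 0.0003, 0.0143], [-0.0004, 0.0004, 0.0144], [-0.0003, 0.0003, 0.0143], [-0.0004, 0.0004, 0.0143], [-0.0004, 0.0003, 0.0143], [-0.0003, 0.0003, 0.0143]], "rot": [[0.0, 0.0, 0.1], [0.0, 0.0, 0.0], [0.0, 0.0, 0.1], [0.0, 0.0, 0.0], [0.0, 0.0, 0.1], [0.0, 0.0, 0.0], [0.0, 0.0, 0.1], [0.0, 0.0, 0.0]]}
{"claw": [0.05, 0.05, 0.05, 0.05, 0.05, 0.05, 0.05, 0.05], "dp": [[0.0, 0.0, 0.0025], [0.0, 0.0, 0.0025], [0.0, 0.0, 0.0025], [0.0, 0.0, 0.0025], [0, 0, 0], [0, 0, 0], [0, 0, 0], [0, 0, 0]], "rot": [[0.0, 0.0, 0.0], [0.0, 0.0, 0.0], [0.0, 0.0, 0.0], [0.0, 0.0, 0.0], [0, 0, 0], [0, 0, 0], [0, 0, 0], [0, 0, 0]]}
```

View pics/s1.png

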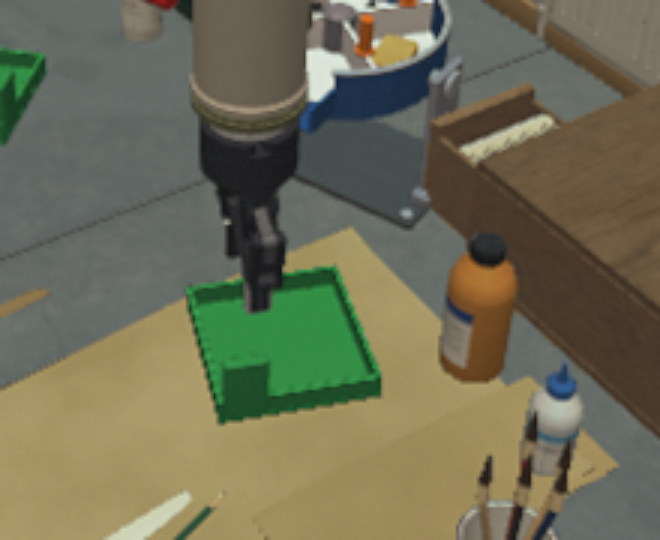

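The gripper hangs upright above the tray's tab, which is at (245,390) in the crop, and the way down is clear.

```bash
python3 -m handwheel '{"claw": [0.05,0.05,0.05,0.05,0.05,0.05,0.05,0.05], "dp": [[-0.0004,0.0003,0.0155],[-0.0003,0.0003,0.0155],[-0.0004,0.0003,0.0155],[-0.0004,0.0003,0.0155],[-0.0003,0.0003,0.0155],[-0.0004,0.0003,0.0155],[-0.0004,0.0003,0.0155],[-0.0003,0.0003,0.0155]], "rot": [[0,0,0.1],[0,0,0],[0,0,0.1],[0,0,0],[0,0,0.1],[0,0,0],[0,0,0.1],[0,0,0]]}' 60
python3 -m handwheel '{"claw": [0.03,0.01,0.0,0.0,0.0,0.0,0.0,0.0], "dp": [[0,0,0],[0,0,0],[0,0,0],[0,0,0],[0,0,0],[0,0,0],[0,0,-0.003],[0,0,-0.003]], "rot": [[0,0,0],[0,0,0],[0,0,0],[0,0,0],[0,0,0],[0,0,0],[0,0,0],[0,0,0]]}' 90
python3 - <<'E'
from h import *
from m2 import hs
c=cam('top'); W=cloud(c);H,S,V=hs(c); P=W[(H>45)&(H<85)&(S>100)&(V>50)];P=P[(P[:,1]<0)&(P[:,0]>.35)]
k=P[(P[:,2]>.02)&(P[:,2]<.045)]; print(cv2.minAreaRect(k[:,:2].astype(np.float32)),k[:,2].mean())
f=P[P[:,2]<.02]; A=np.c_[f[:,:2],np.ones(len(f))]; print('floor plane',np.linalg.lstsq(A,f[:,2],rcond=None)[0],f[:,2].mean())
E
```

```text
clock: 4.15
eef_pos: [0.4437, -0.3216, 0.0357]
ee_rot: [0.999, -0.034, -0.0, 0.0]
ft_force: [0.7, 0.6, 0.2]
gripper_width: 0.584
grip_force: 0.0
clock: 5.15
eef_pos: [0.4434, -0.3209, 0.0424]
ee_rot: [0.999, -0.033, -0.001, -0.0]
ft_force: [0.4, 0.4, -2.5]
gripper_width: 0.128
grip_force: 87.5
((0.49727100133895874, -0.25218722224235535), (0.15094546973705292, 0.14964281022548676), 85.73888397216797) 0.030997442062596692
floor plane [-0.00432522 -0.00139162  0.01107922] 0.009253155262786575
```

```bash
python3 plan.py '.4434 -.321 .0424 37.1 0 6; .5234 -.1657 .0424 37.1 0 8; .5234 -.1657 .0365 37.1 0 2'
```

```text
{"claw": [0.0, 0.0, 0.0, 0.0, 0.0, 0.0, 0.0, 0.0], "dp": [[0.0, 0.0, 0.0001], [-0.0001, -0.0001, 0.0001], [0.0, 0.0, 0.0], [0.0, -0.0001, 0.0001], [0.0, 0.0, 0.0001], [-0.0001, -0.0001, 0.0001], [0.0197, -0.0095, 0.0], [0.0197, -0.0094, 0.0]], "rot": [[0.0, 0.0, -6.8], [0.0, 0.0, -6.8], [0.0, 0.0, -6.9], [0.0, 0.0, -6.8], [0.0, 0.0, -6.8], [0.0, 0.0, -6.8], [0.0, 0.0, 0.0], [0.0, 0.0, 0.0]]}
{"claw": [0.0, 0.0, 0.0, 0.0, 0.0, 0.0, 0.0, 0.0], "dp": [[0.0197, -0.0095, 0.0], [0.0196, -0.0094, 0.0], [0.0197, -0.0095, 0.0], [0.0197, -0.0094, 0.0], [0.0197, -0.0095, 0.0], [0.0197, -0.0094, 0.0], [0.0, 0.0, 0.0029], [0.0, 0.0, 0.003]], "rot": [[0.0, 0.0, 0.0], [0.0, 0.0, 0.0], [0.0, 0.0, 0.0], [0.0, 0.0, 0.0], [0.0, 0.0, 0.0], [0.0, 0.0, 0.0], [0.0, 0.0, 0.0], [0.0, 0.0, 0.0]]}
```

```bash
python3 -m handwheel '{"claw": [0,0,0,0,0,0,0,0], "dp": [[0,0,0],[0,0,0],[0,0,0],[0,0,0],[0,0,0],[0,0,0],[0.0197,-0.0095,0],[0.0197,-0.0094,0]], "rot": [[0,0,-6.8],[0,0,-6.8],[0,0,-6.9],[0,0,-6.8],[0,0,-6.8],[0,0,-6.8],[0,0,0],[0,0,0]]}'
python3 -m handwheel '{"claw": [0,0,0,0,0,0,0,0], "dp": [[0.0197,-0.0095,0],[0.0196,-0.0094,0],[0.0197,-0.0095,0],[0.0197,-0.0094,0],[0.0197,-0.0095,0],[0.0197,-0.0094,0],[0,0,0],[0,0,0]], "rot": [[0,0,0],[0,0,0],[0,0,0],[0,0,0],[0,0,0],[0,0,0],[0,0,0],[0,0,0]]}'
cat > trayfit.py <<'E'
from h import *
from m2 import hs
v_=None
for n in('top','side'):
    c=cam(n); cv2.imwrite(f'pics/{n}_t.png',c['color']); W=cloud(c);H,S,V=hs(c); P=W[(H>45)&(H<85)&(S>100)&(V>50)];P=P[(P[:,1]<.05)&(P[:,0]>.35)]
    k=P[(P[:,2]<.045)]; r=cv2.minAreaRect(k[:,:2].astype(np.float32)); print(n,r,len(k))
    a=np.radians(36.8);d=np.array(r[0])-[.642,.013]; print('stand frame',d@[np.cos(a),np.sin(a)],d@[-np.sin(a),np.cos(a)])
    # near rim points: stand y extents
    X=(k[:,:2]-[.642,.013])@[np.cos(a),np.sin(a)];Y=(k[:,:2]-[.642,.013])@[-np.sin(a),np.cos(a)]
    print(np.percentile(X,[.5,99.5]),np.percentile(Y,[.5,99.5]))
E
python3 trayfit.py; python3 plan.py '.5234 -.1657 .0365 37.1 0 8'
```

```text
clock: 6.2
eef_pos: [0.4637, -0.2823, 0.0427]
ee_rot: [0.948, 0.317, -0.0, -0.0]
ft_force: [0.1, -1.1, -3.9]
gripper_width: 0.129
grip_force: 87.7
clock: 7.2
eef_pos: [0.5233, -0.1669, 0.0427]
ee_rot: [0.948, 0.318, -0.0, 0.0]
ft_force: [0.3, -0.1, -2.7]
gripper_width: 0.125
grip_force: 87.7
top ((0.4320206344127655, -0.19463996589183807), (0.4729694724082947, 0.16389280557632446), 55.155303955078125) 1002
stand frame -0.292518304841794 -0.040481239364234776
[-0.48176206 -0.08184558] [-0.18196949  0.07451432]
side ((0.43308568000793457, -0.18428835272789001), (0.50235915184021, 0.19668886065483093), 53.21353530883789) 1110
stand frame -0.2854646288543419 -0.032830365408937044
[-0.49126422 -0.06976899] [-0.18638715  0.07336353]
{"claw": [0.0, 0.0, 0.0, 0.0, 0.0, 0.0, 0.0, 0.0], "dp": [[0.0001, -0.0002, 0.0008], [0.0002, -0.0001, 0.0008], [0.0001, -0.0002, 0.0008], [0.0002, -0.0001, 0.0007], [0.0001, -0.0002, 0.0008], [0.0001, -0.0001, 0.0008], [0.0002, -0.0002, 0.0008], [0.0001, -0.0002, 0.0008]], "rot": [[0.0, 0.0, 0.0], [0.0, 0.0, 0.0], [0.0, 0.0, 0.0], [0.0, 0.0, -0.1], [0.0, 0.0, 0.0], [0.0, 0.0, 0.0], [0.0, 0.0, 0.0], [0.0, 0.0, 0.0]]}
```

```bash
python3 -m handwheel '{"claw": [0,0,0,0,0.02,0.04,0.04,0.04], "dp": [[0.0002,-0.0003,0.0021],[0.0002,-0.0003,0.0021],[0.0002,-0.0003,0.0021],[0,0,0],[0,0,0],[0,0,0],[0,0,0],[0,0,0]], "rot": [[0,0,0],[0,0,0],[0,0,0],[0,0,0],[0,0,0],[0,0,0],[0,0,0],[0,0,0]]}'
python3 -m handwheel '{"claw": [0.04,0.04,0.04,0.04,0.03,0.03,0.03,0.03], "dp": [[0,0,-0.02],[0,0,-0.03],[0,0,-0.04],[0,0,-0.04],[0,0,-0.04],[0,0,-0.04],[0,0,-0.04],[0,0,-0.03]], "rot": [[0,0,0],[0,0,0],[0,0,0],[0,0,0],[0,0,0],[0,0,0],[0,0,0],[0,0,0]]}'
python3 - <<'E'
from h import *
t=cam('top');s=cam('side'); np.savez('top1.npz',**t); np.savez('side1.npz',**s)
a=cv2.resize(t['color'][85:225,200:400],None,fx=2.9,fy=2.9); b=cv2.resize(s['color'][120:260,250:450],None,fx=2.9,fy=2.9)
cv2.imwrite('pics/v2.png',cv2.resize(np.vstack([a[:,:],b]),None,fx=.73,fy=.73))
E
```

```text
clock: 8.3
eef_pos: [0.5239, -0.1651, 0.0365]
ee_rot: [0.948, 0.318, -0.0, 0.0]
ft_force: [-0.6, 0.3, -0.1]
gripper_width: 0.471
grip_force: 0.0
clock: 9.3
eef_pos: [0.5239, -0.1653, 0.3184]
ee_rot: [0.948, 0.318, 0.001, 0.0]
ft_force: [-0.5, 0.4, -0.6]
gripper_width: 0.35
grip_force: 0.0
```

View pics/v2.png

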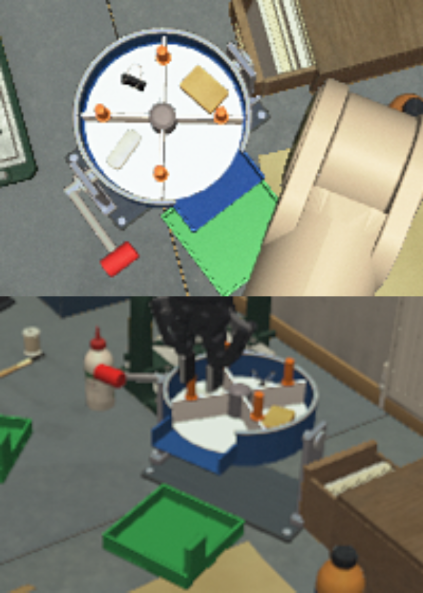

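The tray is squared under the spout, clear of the base plate. The wax is in the right-hand compartment and the front one is empty. Next I straddle the near peg at (160,173) in the crop.

```bash
python3 plan.py '.569 .0148 .318 178.8 .03 15; .569 .0148 .203 178.8 .03 9'
```

```text
{"claw": [0.03, 0.03, 0.03, 0.03, 0.03, 0.03, 0.03, 0.03], "dp": [[0.0096, -0.0078, 0.0001], [0.0108, -0.0062, 0.0002], [0.0116, -0.0043, 0.0001], [0.0122, -0.0024, 0.0002], [0.0124, -0.0003, 0.0002], [0.0122, 0.0017, 0.0001], [0.0119, 0.0038, 0.0002], [0.011, 0.0056, 0.0001]], "rot": [[0.0, 0.0, -9.5], [0.0, 0.0, -9.4], [0.1, 0.1, -9.5], [0.0, 0.0, -9.4], [0.0, 0.0, -9.5], [0.1, 0.0, -9.4], [0.0, 0.0, -9.5], [0.0, 0.0, -9.4]]}
{"claw": [0.03, 0.03, 0.03, 0.03, 0.03, 0.03, 0.03, 0.03], "dp": [[0.01, 0.0073, 0.0002], [0.0086, 0.0089, 0.0002], [0.0071, 0.0102, 0.0001], [0.0053, 0.0112, 0.0002], [0.0034, 0.0119, 0.0001], [0.0014, 0.0123, 0.0002], [-0.0007, 0.0124, 0.0001], [0.0, 0.0, 0.0128]], "rot": [[0.0, 0.0, -9.5], [0.1, 0.0, -9.4], [0.0, 0.0, -9.5], [0.0, 0.1, -9.4], [0.0, 0.0, -9.5], [0.1, 0.0, -9.4], [0.0, 0.0, -9.5], [0.0, 0.0, 0.0]]}
{"claw": [0.03, 0.03, 0.03, 0.03, 0.03, 0.03, 0.03, 0.03], "dp": [[0.0, 0.0, 0.0128], [0.0, 0.0, 0.0127], [0.0, 0.0, 0.0128], [0.0, 0.0, 0.0128], [0.0, 0.0, 0.0128], [0.0, 0.0, 0.0127], [0.0, 0.0, 0.0128], [0.0, 0.0001, 0.0128]], "rot": [[0.0, 0.0, 0.0], [0.0, 0.0, 0.0], [0.0, 0.0, 0.0], [0.0, 0.0, 0.0], [0.0, 0.0, 0.0], [0.0, 0.0, 0.0], [0.0, 0.0, 0.0], [0.0, 0.0, 0.0]]}
```

```bash
python3 -m handwheel '{"claw": [0.03,0.03,0.03,0.03,0.03,0.03,0.03,0.03], "dp": [[0.0096,-0.0078,0],[0.0108,-0.0062,0],[0.0116,-0.0043,0],[0.0122,-0.0024,0],[0.0124,-0.0003,0],[0.0122,0.0017,0],[0.0119,0.0038,0],[0.011,0.0056,0]], "rot": [[0,0,-9.5],[0,0,-9.4],[0.1,0.1,-9.5],[0,0,-9.4],[0,0,-9.5],[0.1,0,-9.4],[0,0,-9.5],[0,0,-9.4]]}'
python3 -m handwheel '{"claw": [0.03,0.03,0.03,0.03,0.03,0.03,0.03,0.03], "dp": [[0.01,0.0073,0],[0.0086,0.0089,0],[0.0071,0.0102,0],[0.0053,0.0112,0],[0.0034,0.0119,0],[0.0014,0.0123,0],[-0.0007,0.0124,0],[0,0,0]], "rot": [[0,0,-9.5],[0.1,0,-9.4],[0,0,-9.5],[0,0.1,-9.4],[0,0,-9.5],[0.1,0,-9.4],[0,0,-9.5],[0,0,0]]}'
python3 plan.py '.569 .0148 .235 178.8 .03 4; .569 .0148 .203 178.8 .03 4'
```

```text
clock: 10.4
eef_pos: [0.5471, -0.0683, 0.3157]
ee_rot: [0.552, 0.834, 0.0, -0.002]
ft_force: [0.7, 0.1, -0.2]
gripper_width: 0.351
grip_force: 0.0
clock: 11.4
eef_pos: [0.5676, 0.0166, 0.3157]
ee_rot: [0.009, 1.0, 0.0, -0.004]
ft_force: [0.2, -1.0, 0.2]
gripper_width: 0.349
grip_force: 0.0
{"claw": [0.03, 0.03, 0.03, 0.03, 0.03, 0.03, 0.03, 0.03], "dp": [[-0.0005, -0.0005, 0.0202], [-0.0005, -0.0004, 0.0201], [-0.0004, -0.0005, 0.0202], [-0.0004, -0.0004, 0.0202], [0.0, 0.0, 0.008], [0.0, 0.0, 0.008], [0.0, 0.0, 0.008], [0.0, -0.0001, 0.008]], "rot": [[0.0, -0.1, 0.0], [0.0, -0.1, 0.1], [0.0, -0.1, 0.0], [0.0, -0.1, 0.0], [0.0, 0.0, 0.0], [0.0, 0.0, 0.0], [0.0, 0.0, 0.0], [0.0, 0.0, 0.0]]}
```

```bash
python3 -m handwheel '{"claw": [0.03,0.03,0.03,0.03,0.03,0.03,0.03,0.03], "dp": [[-0.0005,-0.0005,0.0202],[-0.0005,-0.0004,0.0201],[-0.0004,-0.0005,0.0202],[-0.0004,-0.0004,0.0202],[0,0,0.008],[0,0,0.008],[0,0,0.008],[0,0,0.008]], "rot": [[0,-0.1,0],[0,-0.1,0.1],[0,-0.1,0],[0,-0.1,0],[0,0,0],[0,0,0],[0,0,0],[0,0,0]]}'
python3 - <<'E'
from h import *
s=cam('side'); cv2.imwrite('pics/v3.png',cv2.resize(s['color'][110:230,270:430],None,fx=4,fy=4))
E
python3 plan.py "$(python3 -c "
import numpy as np
print(';'.join(f'{.643+.0745*np.cos(np.radians(a)):.4f} {.0135+.0745*np.sin(np.radians(a)):.4f} .203 {a:.1f} .03 1' for a in np.linspace(178.8,77,17)[1:]))")"
```

```text
clock: 12.4
eef_pos: [0.5695, 0.0137, 0.2038]
ee_rot: [0.011, 1.0, 0.0, 0.001]
ft_force: [0.4, 0.5, -0.2]
gripper_width: 0.351
grip_force: 0.0
{"claw": [0.03, 0.03, 0.03, 0.03, 0.03, 0.03, 0.03, 0.03], "dp": [[0.0, 0.0095, -0.0004], [-0.0005, 0.0083, 0.0], [-0.0004, 0.0082, 0.0], [-0.0005, 0.0083, 0.0], [-0.0004, 0.0083, 0.0], [-0.0005, 0.0083, 0.0], [-0.0005, 0.0082, 0.0], [-0.0004, 0.0082, 0.0]], "rot": [[0.0, 0.0, 6.3], [0.0, 0.0, 6.3], [0.0, 0.0, 6.4], [0.0, 0.0, 6.3], [0.0, 0.0, 6.4], [0.0, 0.0, 6.4], [0.0, 0.0, 6.3], [0.0, 0.0, 6.4]]}
{"claw": [0.03, 0.03, 0.03, 0.03, 0.03, 0.03, 0.03, 0.03], "dp": [[-0.0005, 0.0083, 0.0], [-0.0005, 0.0083, 0.0], [-0.0005, 0.0082, 0.0], [-0.0005, 0.0082, 0.0], [-0.0004, 0.0083, 0.0], [-0.0005, 0.0083, 0.0], [-0.0004, 0.0082, 0.0], [-0.0005, 0.0083, 0.0]], "rot": [[0.0, 0.0, 6.4], [0.0, 0.0, 6.3], [0.0, 0.0, 6.4], [0.0, 0.0, 6.3], [0.0, 0.0, 6.4], [0.0, 0.0, 6.4], [0.0, 0.0, 6.3], [0.0, 0.0, 6.4]]}
```

View pics/v3.png

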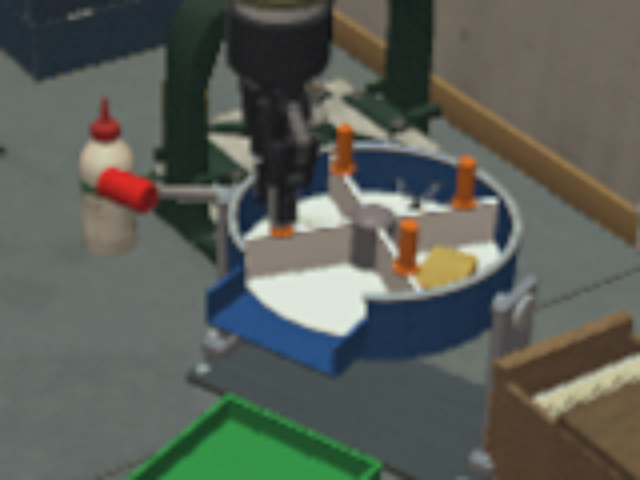

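The fingers straddle the near peg, at (282,230) in the crop. Before the arc I check how far the press stands from where the hand will go.

```bash
python3 - <<'E'
from h import *
W=cloud(dict(np.load('top0.npz'))).reshape(-1,3)
for lo,hi in((.05,.15),(.15,.25),(.25,.35),(.35,.6)):
    k=W[(W[:,2]>lo)&(W[:,2]<hi)&(W[:,0]>.5)&(W[:,0]<.85)&(W[:,1]>.13)&(W[:,1]<.5)]; print(lo,len(k),k[:,1].min() if len(k) else '', k[k[:,1].argmin()] if len(k) else '')
E
python3 -m handwheel '{"claw": [0.03,0.03,0.03,0.03,0.03,0.03,0.03,0.03], "dp": [[0,0.0095,-0.0004],[-0.0005,0.0083,0],[-0.0004,0.0082,0],[-0.0005,0.0083,0],[-0.0004,0.0083,0],[-0.0005,0.0083,0],[-0.0005,0.0082,0],[-0.0004,0.0082,0]], "rot": [[0,0,6.3],[0,0,6.3],[0,0,6.4],[0,0,6.3],[0,0,6.4],[0,0,6.4],[0,0,6.3],[0,0,6.4]]}'
```

```text
0.05 2823 0.2231156416600433 [0.61644184 0.22311564 0.0621799 ]
0.15 859 0.13010261297500805 [0.55812709 0.13010261 0.15623116]
0.25 1576 0.2830167720932177 [0.60694914 0.28301677 0.25269593]
0.35 991 0.19426284355723628 [0.66982002 0.19426284 0.36524865]
clock: 13.45
eef_pos: [0.5973, 0.0726, 0.2043]
ee_rot: [0.44, 0.898, 0.0, 0.0]
ft_force: [-1.7, -0.6, 0.6]
gripper_width: 0.347
grip_force: 0.7
```

```bash
python3 -m handwheel '{"claw": [0.03,0.03,0.03,0.03,0.03,0.03,0.03,0.03], "dp": [[-0.0005,0.0083,0],[-0.0005,0.0083,0],[-0.0005,0.0082,0],[-0.0005,0.0082,0],[-0.0004,0.0083,0],[-0.0005,0.0083,0],[-0.0004,0.0082,0],[-0.0005,0.0083,0]], "rot": [[0,0,6.4],[0,0,6.3],[0,0,6.4],[0,0,6.3],[0,0,6.4],[0,0,6.4],[0,0,6.3],[0,0,6.4]]}'
cat > pegs.py <<'E'
from h import *
from m2 import hs
for n in('top','side'):
    c=cam(n); cv2.imwrite(f'pics/{n}_p.png',c['color']); H,S,V=hs(c); W=cloud(c)
    m=(H>5)&(H<18)&(S>150)&(V>100)&(abs(W[...,0]-.643)<.12)&(abs(W[...,1]-.0135)<.12)&(W[...,2]>.19)
    k,l,s,ce=cv2.connectedComponentsWithStats(m.astype(np.uint8))
    for i in range(1,k):
        if s[i,4]>=6:
            P=np.nanmedian(W[l==i],0); print(n,ce[i].round(),s[i,4],P.round(4),'r',np.hypot(P[0]-.643,P[1]-.0135).round(4),'ang',np.degrees(np.arctan2(P[1]-.0135,P[0]-.643)).round(1))
    y=(H>15)&(H<30)&(S>80)&(V>120)&(np.hypot(W[...,0]-.643,W[...,1]-.0135)<.11)&(W[...,2]<.18)&(W[...,2]>.15)
    if y.sum()>20: P=np.nanmedian(W[y],0); print('wax',y.sum(),P.round(4),np.degrees(np.arctan2(P[1]-.0135,P[0]-.643)).round(1))
E
python3 pegs.py
```

```text
clock: 14.45
eef_pos: [0.6602, 0.087, 0.2043]
ee_rot: [0.783, 0.622, 0.001, -0.0]
ft_force: [-1.3, 1.8, -1.3]
gripper_width: 0.35
grip_force: 0.7
top [277. 110.] 32 [0.7201 0.0109 0.2178] r 0.0771 ang -1.9
top [304. 139.] 31 [ 0.6422 -0.0596  0.2214] r 0.0731 ang -90.6
top [275. 166.] 27 [0.5708 0.0165 0.2233] r 0.0722 ang 177.6
wax 271 [ 0.5946 -0.0239  0.1639] -142.3
side [356. 146.] 37 [0.6507 0.0832 0.2114] r 0.0701 ang 83.7
side [386. 155.] 39 [0.7206 0.0051 0.211 ] r 0.078 ang -6.2
side [340. 161.] 40 [0.5718 0.0127 0.2115] r 0.0712 ang -179.4
side [371. 171.] 44 [ 0.6422 -0.0658  0.2123] r 0.0793 ang -90.6
wax 162 [ 0.5919 -0.031   0.1626] -138.9
```

```bash
python3 -m handwheel '{"claw": [0.03,0.03,0.03,0.03,0.03,0.03,0.03,0.03], "dp": [[-0.0002,0.004,0],[-0.0002,0.004,0],[0,0,0],[0,0,0],[0,0,0],[0,0,0],[0,0,0],[0,0,0]], "rot": [[0,0,3],[0,0,3],[0,0,0],[0,0,0],[0,0,0],[0,0,0],[0,0,0],[0,0,0]]}'
python3 pegs.py
```

```text
clock: 15.55
eef_pos: [0.6678, 0.0837, 0.2046]
ee_rot: [0.814, 0.581, 0.001, 0.0]
ft_force: [0.3, 0.8, 0.2]
gripper_width: 0.349
grip_force: 0.0
top [280. 111.] 33 [0.7185 0.0033 0.2198] r 0.0762 ang -7.7
top [304. 142.] 26 [ 0.634  -0.0595  0.2215] r 0.0735 ang -97.0
top [272. 166.] 26 [0.5714 0.0249 0.2227] r 0.0725 ang 171.0
wax 274 [ 0.5894 -0.0183  0.1642] -149.4
side [358. 146.] 41 [0.6582 0.0827 0.2089] r 0.0708 ang 77.6
side [387. 156.] 42 [ 0.7202 -0.0033  0.2085] r 0.079 ang -12.3
side [339. 160.] 42 [0.5722 0.0195 0.2099] r 0.0711 ang 175.2
side [368. 171.] 44 [ 0.6352 -0.0667  0.21  ] r 0.0805 ang -95.5
wax 161 [ 0.5881 -0.0257  0.1626] -144.5
```

```bash
python3 -m handwheel '{"claw": [0.03,0.03,0.03,0.03,0.03,0.03,0.0,0.0], "dp": [[0,-0.004,0],[0,0,-0.01],[0,0,-0.02],[0,0,-0.02],[0,0,-0.025],[0,0,-0.025],[0,0,-0.025],[0,0,0]], "rot": [[0,0,0],[0,0,0],[0,0,0],[0,0,0],[0,0,0],[0,0,0],[0,0,0],[0,0,0]]}'
python3 plan.py '.462 .066 .32 36.8 0 6; .462 .066 .25 36.8 0 2'
```

```text
clock: 16.65
eef_pos: [0.6647, 0.0847, 0.3326]
ee_rot: [0.814, 0.581, 0.003, 0.001]
ft_force: [-0.4, -0.1, 0.3]
gripper_width: 0.0
grip_force: 0.0
{"claw": [0.0, 0.0, 0.0, 0.0, 0.0, 0.0, 0.0, 0.0], "dp": [[-0.0139, -0.0309, 0.0019], [-0.0169, -0.0295, 0.0019], [-0.0198, -0.0275, 0.002], [-0.0224, -0.0255, 0.0019], [-0.0248, -0.0232, 0.0021], [-0.027, -0.0205, 0.0021], [0.0, 0.0, 0.035], [0.0, -0.0001, 0.035]], "rot": [[0.0, 0.0, 5.7], [0.1, -0.1, 5.7], [0.0, 0.0, 5.7], [0.1, -0.1, 5.7], [0.0, 0.0, 5.7], [0.0, 0.0, 5.8], [0.0, 0.0, 0.0], [0.0, -0.1, 0.0]]}
```

```bash
python3 -m handwheel '{"claw": [0,0,0,0,0,0,0,0], "dp": [[-0.0139,-0.0309,0.002],[-0.0169,-0.0295,0.002],[-0.0198,-0.0275,0.002],[-0.0224,-0.0255,0.002],[-0.0248,-0.0232,0.002],[-0.027,-0.0205,0.002],[0,0,0.03],[0,0,0.03]], "rot": [[0,0,5.7],[0.1,-0.1,5.7],[0,0,5.7],[0.1,-0.1,5.7],[0,0,5.7],[0,0,5.8],[0,0,0],[0,-0.1,0]]}'
python3 - <<'E'
from h import *
from m2 import hs
s=cam('side'); cv2.imwrite('pics/v4.png',cv2.resize(s['color'][110:250,230:410],None,fx=4,fy=4))
H,S,V=hs(s);W=cloud(s); m=((H<5)|(H>175))&(S>150)&(V>80)&(np.hypot(W[...,0]-.462,W[...,1]-.066)<.06)
P=W[m]; print(len(P),np.median(P,0),cv2.minAreaRect(P[:,:2].astype(np.float32)),P[:,2].min(),P[:,2].max())
t=cam('top'); H,S,V=hs(t);W=cloud(dict(np.load('top0.npz')));t0=dict(np.load('top0.npz'));H,S,V=hs(t0)
m=((H<5)|(H>175))&(S>150)&(V>80)&(np.hypot(W[...,0]-.462,W[...,1]-.066)<.06); P=W[m]; print(cv2.minAreaRect(P[:,:2].astype(np.float32)),P[:,2].max())
E
```

```text
clock: 17.65
eef_pos: [0.4603, 0.0665, 0.257]
ee_rot: [0.949, 0.316, -0.002, -0.001]
ft_force: [0.1, -0.4, 0.1]
gripper_width: -0.006
grip_force: 0.0
104 [0.46390548 0.0546229  0.21717229] ((0.46306535601615906, 0.06099582463502884), (0.02515871450304985, 0.04564492776989937), 42.15100860595703) 0.2009588894477461 0.2654244860094634
((0.4651876389980316, 0.06696474552154541), (0.024071188643574715, 0.04283955693244934), 37.10065841674805) 0.22759337291593978
```

View pics/v4.png

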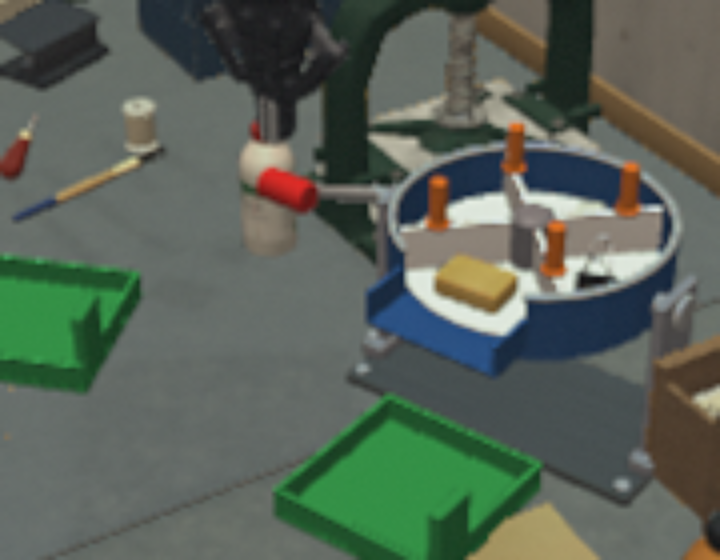

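The wax compartment now faces the spout, with the wax at (475,280) in the crop. The eraser is out of view behind its divider and the clip is at (597,275). The closed fingers hang above the red roller at (288,190).

```bash
python3 - <<'E'
from h import *
from m2 import hs
for n in('side','top'):
    c=cam(n); H,S,V=hs(c);W=cloud(c); P=W[(H>45)&(H<85)&(S>100)&(V>50)]; P=P[(P[:,1]<.06)&(P[:,1]>-.21)&(P[:,0]>.38)&(P[:,0]<.68)&(P[:,2]<.045)]
    r=cv2.minAreaRect(P[:,:2].astype(np.float32));a=np.radians(37);d=np.array(r[0])-[.644,.0135]
    print(n,r,'stand',d@[np.cos(a),np.sin(a)],d@[-np.sin(a),np.cos(a)])
E
python3 plan.py '.4645 .0655 .23 37 0 3; .4573 .0600 .19 37 0 5; .4525 .0565 .16 37 0 4; .4592 .0615 .117 37 0 6;.4592 .0615 .1145 37 0 6'
```

```text
side ((0.5218883752822876, -0.0675429105758667), (0.17567341029644012, 0.1766381412744522), 36.829097747802734) stand -0.14629552079365846 0.008764864033149886
top ((0.5184475779533386, -0.07727792859077454), (0.14937075972557068, 0.14843735098838806), 36.535099029541016) stand -0.15490214381546036 0.003060856479677312
{"claw": [0.0, 0.0, 0.0, 0.0, 0.0, 0.0, 0.0, 0.0], "dp": [[0.001, 0.0009, 0.0093], [0.0009, 0.001, 0.0093], [0.0009, 0.0009, 0.0093], [-0.0018, 0.0, 0.008], [-0.0018, 0.0, 0.008], [-0.0018, 0.0001, 0.008], [-0.0018, 0.0, 0.008], [-0.0018, 0.0, 0.008]], "rot": [[0.0, 0.1, -0.1], [-0.1, 0.1, -0.1], [0.0, 0.1, 0.0], [0.0, 0.0, 0.0], [0.0, 0.0, 0.0], [0.0, 0.0, 0.0], [0.0, 0.0, 0.0], [0.0, 0.0, 0.0]]}
{"claw": [0.0, 0.0, 0.0, 0.0, 0.0, 0.0, 0.0, 0.0], "dp": [[-0.0015, 0.0, 0.0075], [-0.0015, 0.0, 0.0075], [-0.0014, -0.0001, 0.0075], [-0.0015, 0.0, 0.0075], [0.0014, 0.0, 0.0072], [0.0014, 0.0, 0.0071], [0.0014, 0.0, 0.0072], [0.0014, 0.0, 0.0072]], "rot": [[0.0, 0.0, 0.0], [0.0, 0.0, 0.0], [0.0, 0.0, 0.0], [0.0, 0.0, 0.0], [0.0, 0.0, 0.0], [0.0, 0.0, 0.0], [0.0, 0.0, 0.0], [0.0, 0.0, 0.0]]}
{"claw": [0.0, 0.0, 0.0, 0.0, 0.0, 0.0, 0.0, 0.0], "dp": [[0.0014, 0.0, 0.0071], [0.0014, 0.0001, 0.0072], [0.0, 0.0, 0.0004], [0.0, 0.0, 0.0004], [0.0, 0.0, 0.0004], [0.0, 0.0, 0.0005], [0.0, 0.0, 0.0004], [0.0, 0.0, 0.0004]], "rot": [[0.0, 0.0, 0.0], [0.0, 0.0, 0.0], [0.0, 0.0, 0.0], [0.0, 0.0, 0.0], [0.0, 0.0, 0.0], [0.0, 0.0, 0.0], [0.0, 0.0, 0.0], [0.0, 0.0, 0.0]]}
```

```bash
python3 -m handwheel '{"claw": [0,0,0,0,0,0,0,0], "dp": [[0.001,0.0009,0.0093],[0.0009,0.001,0.0093],[0.0009,0.0009,0.0093],[-0.0018,0,0.008],[-0.0018,0,0.008],[-0.0018,0,0.008],[-0.0018,0,0.008],[-0.0018,0,0.008]], "rot": [[0,0.1,-0.1],[-0.1,0.1,-0.1],[0,0.1,0],[0,0,0],[0,0,0],[0,0,0],[0,0,0],[0,0,0]]}'
python3 -m handwheel '{"claw": [0,0,0,0,0,0,0,0], "dp": [[-0.0015,0,0.0075],[-0.0015,0,0.0075],[-0.0014,0,0.0075],[-0.0015,0,0.0075],[0.0014,0,0.0072],[0.0014,0,0.0071],[0.0014,0,0.0072],[0.0014,0,0.0072]], "rot": [[0,0,0],[0,0,0],[0,0,0],[0,0,0],[0,0,0],[0,0,0],[0,0,0],[0,0,0]]}'
python3 plan.py '.4592 .0615 .117 37 0 2;.4592 .0615 .1145 37 0 6'
python3 - <<'E'
from h import *
s=cam('side'); cv2.imwrite('pics/v5.png',cv2.resize(s['color'][110:250,230:410],None,fx=4,fy=4))
E
```

```text
clock: 18.85
eef_pos: [0.4572, 0.0594, 0.1896]
ee_rot: [0.949, 0.317, -0.0, 0.0]
ft_force: [-3.5, -2.5, 5.9]
gripper_width: -0.001
grip_force: 2.9
clock: 19.85
eef_pos: [0.457, 0.0593, 0.1308]
ee_rot: [0.949, 0.317, -0.0, 0.0]
ft_force: [-3.3, -2.2, 5.5]
gripper_width: 0.0
grip_force: 2.8
{"claw": [0.0, 0.0, 0.0, 0.0, 0.0, 0.0, 0.0, 0.0], "dp": [[0.0016, -0.0002, 0.0069], [0.0015, -0.0002, 0.0069], [0.0, 0.0, 0.0004], [0.0, 0.0, 0.0004], [0.0, 0.0, 0.0005], [0.0, 0.0, 0.0004], [0.0, 0.0, 0.0004], [0.0, 0.0, 0.0004]], "rot": [[0.0, 0.0, 0.0], [0.0, 0.0, -0.1], [0.0, 0.0, 0.0], [0.0, 0.0, 0.0], [0.0, 0.0, 0.0], [0.0, 0.0, 0.0], [0.0, 0.0, 0.0], [0.0, 0.0, 0.0]]}
```

View pics/v5.png

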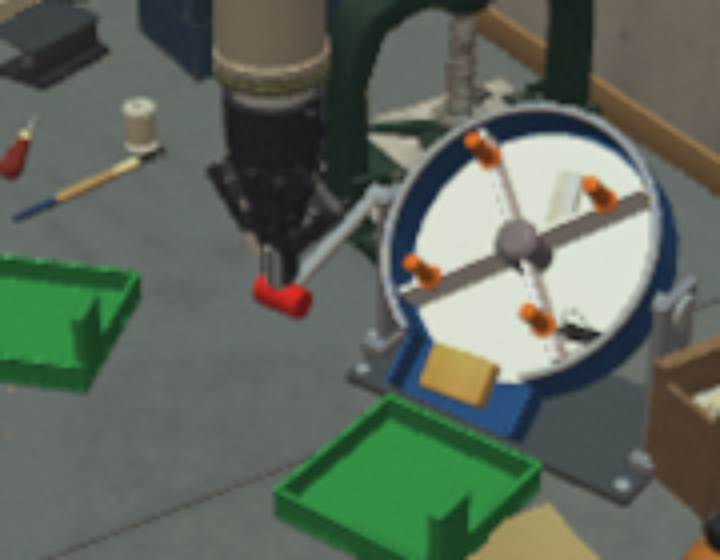

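The drum is tipped nearly all the way and the wax, at (460,375), is sliding down the spout toward the tray. I continue to the stop.

```bash
python3 -m handwheel '{"claw": [0,0,0,0,0,0,0,0], "dp": [[0.001,0,0.0069],[0.001,0,0.0069],[0,0,0.0004],[0,0,0.0004],[0,0,0],[0,0,0],[0,0,0],[0,0,0]], "rot": [[0,0,0],[0,0,0],[0,0,0],[0,0,0],[0,0,0],[0,0,0],[0,0,0],[0,0,0]]}'
cat > wax.py <<'E'
from h import *
from m2 import hs
c=cam('side'); H,S,V=hs(c);W=cloud(c); m=(H>17)&(H<27)&(S>120)&(V>120)&(W[...,0]>.4)&(W[...,0]<.75)&(abs(W[...,1])<.17)&(W[...,2]>.008)
k,l,s,ce=cv2.connectedComponentsWithStats(m.astype(np.uint8))
for i in range(1,k):
    if s[i,4]>25: P=np.nanmedian(W[l==i],0); a=np.radians(37); d=P[:2]-[.644,.0135]; print(ce[i],s[i,4],P,W[l==i][:,2].max(),'stand',d@[np.cos(a),np.sin(a)],d@[-np.sin(a),np.cos(a)])
E
python3 wax.py
```

```text
clock: 20.9
eef_pos: [0.4595, 0.0612, 0.1171]
ee_rot: [0.948, 0.317, 0.001, 0.0]
ft_force: [-1.1, -0.3, 5.0]
gripper_width: -0.002
grip_force: 2.7
[328.92073171 232.81097561] 164 [ 0.50712303 -0.09103843  0.02272746] 0.028203189615457105 stand -0.17222760490844388 -0.0011134804668569906
```

The wax now lies flat in the tray, with its top at about 25 mm. Next I let the lever up under control.

```bash
python3 -m handwheel '{"claw": [0,0,0,0,0,0,0,0], "dp": [[-0.0014,0,-0.007],[-0.0014,0,-0.007],[-0.0014,0,-0.007],[-0.0014,0,-0.007],[-0.0014,0,-0.008],[-0.0014,0,-0.008],[0.001,0,-0.008],[0.002,0,-0.008]], "rot": [[0,0,0],[0,0,0],[0,0,0],[0,0,0],[0,0,0],[0,0,0],[0,0,0],[0,0,0]]}'
python3 -m handwheel '{"claw": [0,0,0,0,0,0,0,0], "dp": [[0.003,0,-0.01],[0.003,0,-0.01],[0.004,0,-0.01],[0.002,0,-0.012],[0,0,-0.015],[0,0,-0.02],[0,0,-0.03],[0,0,-0.03]], "rot": [[0,0,0],[0,0,0],[0,0,0],[0,0,0],[0,0,0],[0,0,0],[0,0,0],[0,0,0]]}'
python3 -m handwheel '{"claw": [0,0,0,0,0,0,0,0], "dp": [[0,0,-0.03],[0,0,-0.03],[0,0,0],[0,0,0],[0,0,0],[0,0,0],[0,0,0],[0,0,0]], "rot": [[0,0,0],[0,0,0],[0,0,0],[0,0,0],[0,0,0],[0,0,0],[0,0,0],[0,0,0]]}'
python3 wax.py
python3 - <<'E'
from h import *
s=cam('side'); cv2.imwrite('pics/v6.png',cv2.resize(s['color'][110:310,230:450],None,fx=2.9,fy=2.9))
E
```

```text
clock: 21.95
eef_pos: [0.4538, 0.0577, 0.1766]
ee_rot: [0.948, 0.317, -0.001, -0.0]
ft_force: [-2.1, -1.2, 2.4]
gripper_width: -0.001
grip_force: 1.3
clock: 22.95
eef_pos: [0.464, 0.065, 0.3151]
ee_rot: [0.948, 0.317, 0.0, -0.0]
ft_force: [-0.1, -0.5, -0.5]
gripper_width: -0.002
grip_force: 0.0
clock: 23.95
eef_pos: [0.4641, 0.0651, 0.3734]
ee_rot: [0.948, 0.317, 0.0, -0.0]
ft_force: [-0.6, 0.5, 0.3]
gripper_width: 0.001
grip_force: 0.0
[328.81927711 232.88554217] 166 [ 0.50741797 -0.09177586  0.02237855] 0.028490168091667843 stand -0.17243584810174484 -0.0018799215050790195
```

View pics/v6.png

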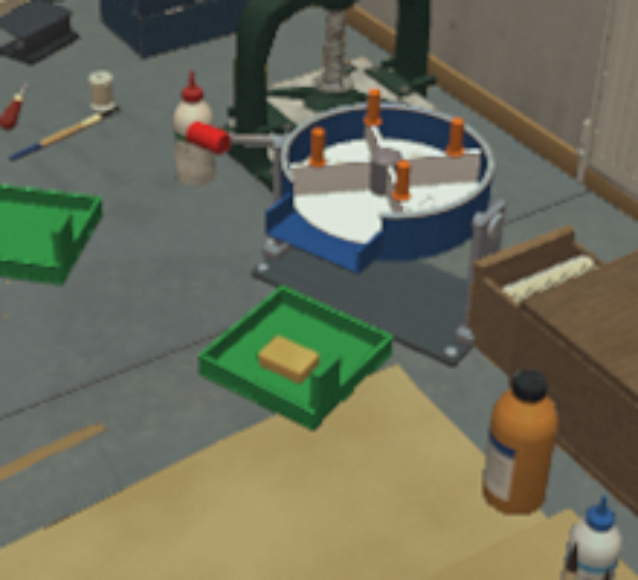

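The wax lies in the tray at (288,358), the carousel is level, the bottles are standing and the gripper is clear of everything.

```bash
python3 -c "
from cell import manip
print(manip.sign_off())"
```

```text
the job is handed in; nothing more can be done
None
```

The job is handed in at about 24 s: the wax block is in the green tray under the spout, the carousel is back level and the bottles are standing; I saw nothing leave the wheel but the wax, though the last picture doesn't clearly show the eraser and clip.

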